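# Lower the studio blind from its covered switch desk

## Task

Lower the window blind: slide the wooden cover of the switch desk all the way open by its bar handle, push the spring-centred paddle switch fully over to the side away from the opened cover and hold it there for about two seconds, then let it spring back to the middle and slide the cover fully shut again, past its little ridge. Never push the switch over to the other side, and leave the cups, bottles and brush round the desk where they stand.

Things in the scene. Friction and masses are not known exactly. Their poses are not given: they have to be found in the camera images.
- console: Plywood switch desk fixed to the table, 280 mm wide (y), 215 deep (x). Origin on the table top under the middle of its sloping top face, which lies 125 mm higher; x points to the desk's back, y to its left, z up. The face rises 30 deg to the back. Face axes (same y): x' up the slope = (cos30, 0, sin30), z' out of the face = (-sin30, 0, cos30), zero at the middle of the face.
- well (a point): Middle of the mouth of the open well in the face's -y half (y -68 mm, x' 0, z' 0; axes as the console). The well, under the shut cover, spans y -125 to -9 mm, x' -50 to +50, 77 mm deep, and holds the switch. The +y half of the face is a flat deck where the opened cover parks. Metal rails 11 mm high run along the face's upper and lower edges (x' +-48 to +-60).
- shelf_edge (a point): Middle of the lower front edge of the desk's own board, which carries a cup and a bottle (console x 10, y 0, z 305 mm). The board spans console x 10 to 160 mm, y +-150 mm and overhangs everything behind the face's middle, so a tool must come in tilted, about square to the face: 30 deg from vertical, its back leaning to the desk's front.
- cover (a joint): Travel of the cover along the desk's +y: 0 = fully shut over the well, 0.130 m = fully open, parked on the deck. Sliding friction about 3 N; in the first 6 mm of opening its edge must be forced over a sprung metal ridge 2 mm high (about 6 N; less when shutting).
- cover_grip (a point): Middle of the cover's bar handle, 30 mm out of the face (shut: y -67 mm, x' 0, z' 30); moves with the cover. Axes: x up the slope, y opening direction, z out of the face. Cover: wooden board 106 (x') x 126 (y) x 5 mm, its top at z' 6 mm. Handle 62 mm long (x'), 16 mm thick (y), top at z' 40 mm, 10 mm above this point.
- toggle (a joint): Angle of the paddle switch, rad: 0 = centred, + = leaning to the desk's -y (away from the opened cover; lowers the blind); stops at +-0.42. A spring of 0.5 N m/rad (about 5 N at the paddle at the stop) recentres it.
- toggle_tip (a point): Middle of the top end of the black paddle; centred: y -75 mm, x' 0, z' -10 mm (10 mm inside the well). Axes when centred: x up the slope, y the desk's left, z along the switch. Paddle 40 mm wide (x'), 12 thick (y), 36 long on a 12 mm steel stem; pivot along x', 62 mm below this point. Free room beside the centred paddle: 60 mm on its +y side, 44 mm on its -y side.
- near_cup: White cup, 83 mm wide, 106 mm high, standing beside the desk; bystander. Origin: centre of its underside.
- tall_bottle: Paint bottle, 55 mm wide, 158 mm high; bystander. Origin: centre of its underside.
- small_bottle: Paint bottle, 47 mm wide, 134 mm high; bystander. Origin: centre of its underside.
- front_brush: Artist brush, 209 mm long, 11 mm thick, lying in front of the desk; bystander. Origin: under its middle.

How it is judged (in metres and radians):
On the way, in this order (a step that is already met when the one before it is completed fails the run):
1. the cover is slid fully open (value of joint cover above 0.118 m), for 0.2 s.
2. with the cover open, the switch is held over to the side away from the cover for 1.2 s (value of joint toggle above 0.3 rad and value of joint cover above 0.1 m), for 1.2 s.
3. the switch has sprung back to the middle, the cover still open (value of joint toggle between -0.06 and 0.06 rad and value of joint cover above 0.1 m), for 0.2 s.
At the end, for the whole second after the job is handed in: the cover is shut to within 4 mm, past its ridge, and the switch stands in the middle (within 0.06 rad) (value of joint cover below 0.004 m and value of joint toggle between -0.06 and 0.06 rad); the robot touches nothing.
It fails at once if the switch is pushed over to the wrong side (more than 0.2 rad) (value of joint toggle below -0.2 rad).
It fails at once if a cup, bottle or the brush beside the desk is moved more than 40 mm or tipped over (distance of any of near_cup, tall_bottle, small_bottle, front_brush from where it was at the start of the episode above 0.04 m or angle between any of near_cup, tall_bottle, small_bottle's own z axis and vertical above 0.6 rad).
It also fails if it takes over 56 s, if anything falls off the work surface, if the arm or the gripper's body presses on something with over 40 N, if the wrist force passes 120 N, or if a joint passes its speed limit or range.

## Robot

A 7-joint arm with a two-finger parallel gripper is mounted at the origin on the work surface; the furniture and walls round the work are solid. World frame = base frame: x ahead of the robot, y to its left, z up, the work surface at z = 0. Lengths are in mm, angles in rad, forces in N, time in s.
With the tool pointing down it reaches from about 400 to 875 mm from the base axis. Payload 4.4 kg.
Tool frame: the origin (TCP) lies at the very end of the fingers, on their centre line; the grasp point (between the pads) lies 19 mm behind it (ctrl.grip_depth is the distance from the TCP to the grasp point, in mm); z points along the fingers, x is the direction in which the jaws open and shut, and the axes are right-handed (so a half turn about z gives the same grasp; the last joint's range is limited). The gripper opens to 85 mm and grips with 20 to 120 N. Pads are 22 mm wide; open, the fingers measure 114 mm over their backs; the gripper's body (76 mm by 85 mm) begins 54 mm behind the grasp point. The pads swing forward as they close: fully open they stand 13 mm farther back than shut.
Start: joints at [-1.255, 0.628, 0.038, 1.517, -0.027, 0.996, -0.02], TCP at [242.162, 603.221, 231.313] pointing down, gripper open.
Joint ranges: [-3.06, 3.06], [-0.37, 2.12], [-1.25, 1.32], [0.18, 2.47], [-1.1, 4.24], [0.23, 1.98], [-2.94, 2.94]. Speed limits (rad/s): [2.57, 2.57, 3.14, 3.14, 3.14, 3.14, 3.14].

## Interface

Orientations are given as [roll, pitch, yaw] about the fixed x, y, z axes, in that order (R = Rz(yaw) Ry(pitch) Rx(roll)).
In Python, from cell import ctrl gives the robot as it stands.
- The arm moves only by the shell command python3 -m creep 'ROWS'. ROWS is JSON, a list of rows, each an object with "hand": the opening, from 0 (shut) to 1 (fully open); "travel": the shift along the tool's x, y, z in cm, a list of three; "angular": the turn, a rotation vector about the tool's x, y, z in degrees, a list of three. In form: [{"hand": hand, "travel": [tx, ty, tz], "angular": [rx, ry, rz]}, ...]. A call has 1 to 20 rows; each row is the pose to reach, as a shift and turn from the pose measured when the call began, along the tool's axes at that moment; what a row does not reach only later rows make up. A row lasts 1/10 s, in which the tool goes at most 50 mm and 8.59 degrees, less where a joint would pass 70% of its speed; a pose out of reach is approached as far as the arm can. A call with a gripper value outside its range is refused whole. The fingers move at their own pace and stop on an object; the grip force is fixed at half the most. Time passes only in rows, so rows that repeat a pose let the fingers close. It gives the time, the measured TCP pose, the force and the opening at its end, in the units of the state.
- ctrl.read_state(): the state, without advancing time (a new reading comes with each control period).
- ctrl.get_image(name): name is "side" or "top"; returns a dict with "frame" (420x560x3 uint8, red, green, blue), "fx", "fy", "cx", "cy" (pixels), "origin" and "orientation" of the camera in the world. Camera axes: x right, y down, z forward; pixel columns grow to the right and rows downward; lengths in mm; the calibration is good to about 2 mm. A picture is of the moment at which its call begins. There is no depth.
- ctrl.finish_job(): hands the job in, once; it reports no verdict.
Trained networks look in the newest picture that a camera, given by its name, has taken for a name from the list of things; names that differ only in an ending like _2 or _b are one class to them, and where a whole thing is asked for, a point or a joint stands for the part that bears it (a point fixed in the world has none). Each returns a list of dicts, best first, with "confidence" (0 to 1); they miss things now and then, are a little off and sometimes report something else, mostly with a low value. They report only what shows in the picture. A call takes as long as a camera call.
- ctrl.regions_of(camera, thing): "region" (420x560 bool, what is visible of it).
- ctrl.spot_point(camera, thing): "at" ([x, y, z] in mm, in world coordinates, good to about 4 mm: a listed point, or the origin of a listed thing).
The state is a dict: "clock": time; "qpos": joint angles; "qd": joint speeds; "tau": joint torques, N m; "eef_pos": TCP position; "tool_rot": TCP orientation; "force": force on the tool from outside, world axes, zero at the start; "torque": the same for the moment, N m; "width": finger opening in mm.
Only numpy, scipy, OpenCV 4.12 (cv2) and the standard library are available. Lean on these libraries where they do the work, as an engineer would, in place of code of your own. Each camera call takes 0.05 s, during which the arm holds its last target. There are 200 camera calls.

## Working session

There is one attempt and no reset: what is moved stays moved. The work goes in short steps, Python scripts to look and compute and a shell command to move; the robot and the scene stay as the last step left them, time stands still between calls to the robot, and variables do not carry over. Pictures are saved under pics/ and viewed, about 8 in all and at most 12, crops included, and the job is handed in when it is done.

```bash
mkdir -p pics; ls
python3 - <<'E'
from cell import ctrl
import cv2,numpy as np
s=ctrl.read_state();print(s)
for c in("side","top"):
    im=ctrl.get_image(c);cv2.imwrite(f"pics/{c}0.png",im["frame"][:,:,::-1])
    print(c,{k:v for k,v in im.items() if k!="frame"})
    for t in("console","well","shelf_edge","cover_grip","toggle_tip","near_cup","tall_bottle","small_bottle","front_brush"):
        print(t,[(np.round(d["at"],0).tolist(),round(d["confidence"],2)) for d in ctrl.spot_point(c,t)][:3])
E
```

```text
pics
{'clock': 0.0, 'qpos': array([-1.25482241,  0.6293323 ,  0.03844089,  1.5183775 , -0.02698878,
        0.99630322, -0.0200211 ]), 'qd': array([ 7.53777012e-05,  5.98245437e-04, -2.06475664e-04,  1.15776297e-03,
       -8.64507410e-04,  6.79900902e-04, -6.15474887e-04]), 'tau': array([-2.78308435e-04, -5.63414097e+01,  1.22632753e+00, -1.93437964e+01,
        1.11299136e-02,  1.07747558e-02,  2.35491490e-05]), 'eef_pos': array([241.90949895, 602.6276328 , 230.39500411]), 'tool_rot': array([3.14155917e+00, 1.90206520e-03, 1.18900803e+00]), 'force': array([0.93927348, 0.24389128, 0.07160296]), 'torque': array([ 0.03956963,  0.02248227, -0.00415579]), 'width': 85.42232919002004}
side {'fx': 509.937905731591, 'fy': 509.937905731591, 'cx': 283.9534445451726, 'cy': 219.8942713270503, 'origin': array([ 199.72323304, 1506.30620334, 1060.15392351]), 'orientation': array([-2.07626059,  0.00532187, -2.8971581 ])}
console [([631.0, 82.0, 0.0], 0.6)]
well [([616.0, 16.0, 124.0], 0.94)]
shelf_edge [([638.0, 79.0, 305.0], 0.85)]
cover_grip [([600.0, 24.0, 152.0], 0.9)]
toggle_tip []
near_cup [([626.0, 368.0, 3.0], 0.74)]
tall_bottle [([505.0, -364.0, 1.0], 0.79)]
small_bottle [([448.0, 297.0, -0.0], 0.89), ([624.0, 371.0, 3.0], 0.66)]
front_brush [([455.0, 63.0, -1.0], 0.41)]
top {'fx': 486.0379611524888, 'fy': 486.0379611524888, 'cx': 280.5609957625078, 'cy': 216.67265337295277, 'origin': array([ 271.53306732,  -29.69724933, 1431.49827615]), 'orientation': array([-2.88714009, -0.00655536, -1.40267613])}
console [([630.0, 85.0, 0.0], 0.92)]
well [([615.0, 17.0, 126.0], 0.72)]
shelf_edge [([643.0, 83.0, 305.0], 0.71)]
cover_grip [([602.0, 15.0, 154.0], 0.88)]
toggle_tip []
near_cup [([627.0, 371.0, -0.0], 0.85)]
tall_bottle [([502.0, -363.0, 1.0], 0.73), ([631.0, 86.0, 2.0], 0.65)]
small_bottle [([626.0, 370.0, -3.0], 0.56), ([443.0, 295.0, 3.0], 0.55), ([603.0, 18.0, 149.0], 0.53)]
front_brush [([459.0, 62.0, -2.0], 0.59)]
```

```bash
cat > h.py <<'E'
import numpy as np,cv2
from scipy.spatial.transform import Rotation as R
from cell import ctrl
C=np.array([630.5,83.5,0.]);YAW=-12.5
def setc(c,y):
    global C,YAW
    C=np.array(c,float);YAW=y
def face(p): # (x',y,z') -> world
    x,y,z=np.asarray(p,float).T; c,s=np.cos(np.pi/6),.5
    q=np.stack([c*x-s*z,y,125+s*x+c*z],-1)
    return C+R.from_euler('z',YAW,degrees=True).apply(q)
def proj(im,P):
    q=R.from_euler('xyz',im["orientation"]).inv().apply(np.atleast_2d(P)-im["origin"])
    return np.stack([im["fx"]*q[:,0]/q[:,2]+im["cx"],im["fy"]*q[:,1]/q[:,2]+im["cy"]],-1)
E
python3 - <<'E'
from h import *
from cell import ctrl
out=[]
for c in("side","top"):
    im=ctrl.get_image(c);f=im["frame"][:,:,::-1].copy()
    S=3
    u=proj(im,face([[0,0,0]]))[0].astype(int)
    x0,y0=max(0,u[0]-130),max(0,u[1]-90)
    f=cv2.resize(f[y0:y0+190,x0:x0+260],None,fx=S,fy=S,interpolation=2)
    print(c,x0,y0)
    for pts,col in(([[-60,-140,11],[-60,140,11],[60,140,11],[60,-140,11]],(0,255,0)),([[-53,-130,6],[-53,-4,6],[53,-4,6],[53,-130,6]],(0,0,255)),([[-31,-75,40],[-31,-59,40],[31,-59,40],[31,-75,40]],(255,0,0))):
        p=(proj(im,face(pts))-[x0,y0])*S
        cv2.polylines(f,[p.astype(np.int32)],True,col,1)
    cv2.imwrite(f"pics/{c}1.png",f)
E
```

```text
side 133 158
top 129 115
```

View pics/side1.png

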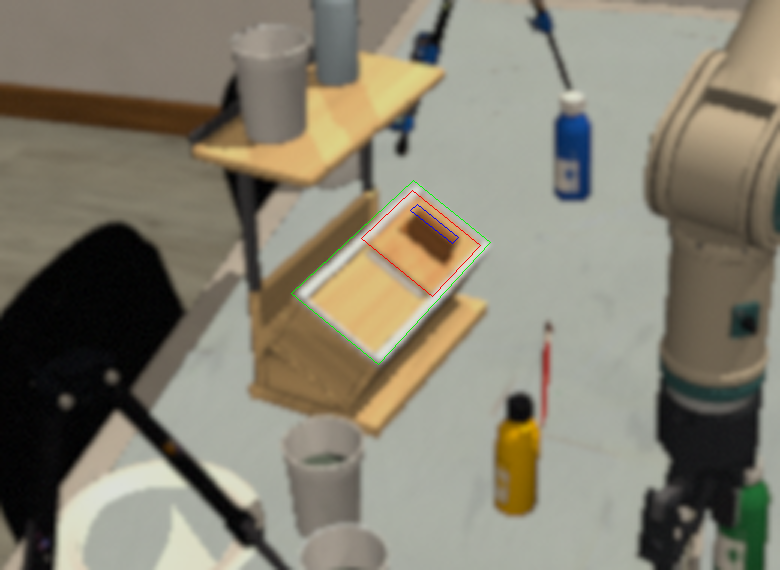

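View pics/top1.png

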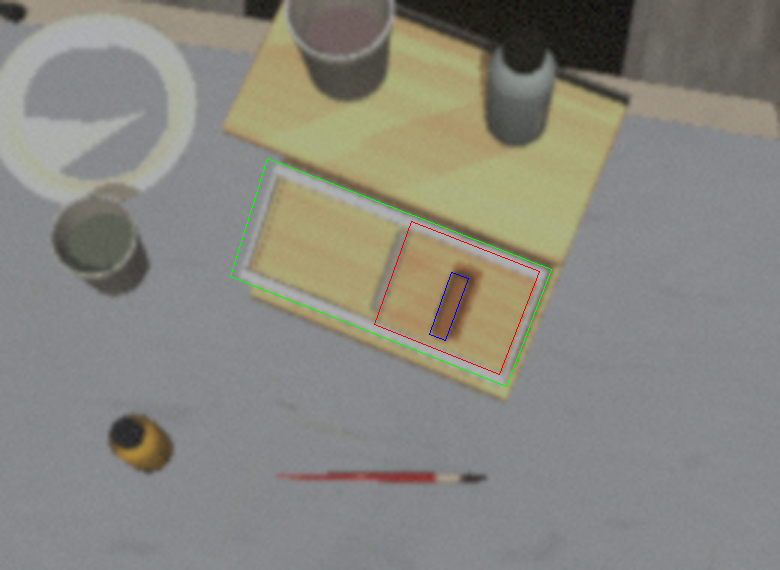

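View pics/side0.png

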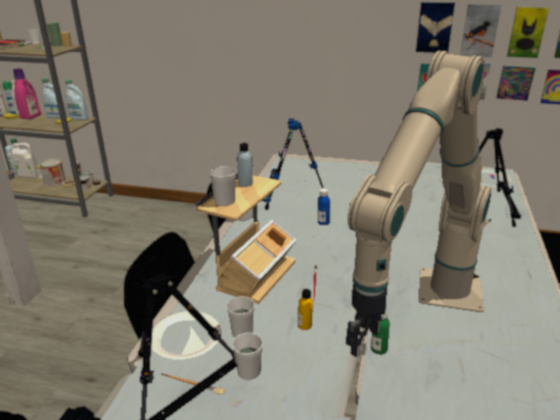

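```bash
cat >> h.py <<'E'
def goal(p):
    "travel (cm) and angular (deg) from the present tool pose to square-on face pose with TCP at face point p"
    s=ctrl.read_state();T=R.from_euler('xyz',s["tool_rot"])
    z=R.from_euler('z',YAW,degrees=True)
    G=z*R.from_matrix(np.array([[0,.75**.5,.5],[1,0,0],[0,.5,-.75**.5]]))
    t=T.inv().apply(face([p])[0]-s["eef_pos"])/10
    a=(T.inv()*G).as_rotvec(degrees=True)
    print("to",p,"travel",t.round(2).tolist(),"angular",a.round(1).tolist())
def where():
    s=ctrl.read_state();q=R.from_euler('z',-YAW,degrees=True).apply(s["eef_pos"]-C)-[0,0,125]
    c=.75**.5
    print("t",round(s["clock"],2),"TCP face",np.round([c*q[0]+.5*q[2],q[1],-.5*q[0]+c*q[2]],1).tolist(),"F",np.round(s["force"],1).tolist(),"w",round(s["width"],1))
E
python3 -c "
from h import *
where();goal([-20,-30,200]);goal([0,-67,120]);print(ctrl.read_state()['qpos'])"
```

```text
t 1.1 TCP face [-372.6, 423.4, 337.9] F [-0.1, 0.3, 0.6] w 85.5
to [-20, -30, 200] travel [-38.63, 44.32, -5.69] angular [-29.9, 2.5, -9.2]
to [0, -67, 120] travel [-41.35, 50.57, 0.24] angular [-29.9, 2.5, -9.2]
[-1.25483543  0.62839518  0.03850105  1.51737614 -0.02700101  0.99631455
 -0.01998281]
```

```bash
python3 -m creep '[{"hand":0.5,"travel":[-1,1,-3],"angular":[0,0,0]},{"hand":0.5,"travel":[-4,4,-6],"angular":[-2,0,-1]},{"hand":0.5,"travel":[-7,8,-7],"angular":[-4,0,-2]},{"hand":0.5,"travel":[-10,11,-7],"angular":[-7,0.5,-2]},{"hand":0.5,"travel":[-13,14,-7],"angular":[-10,1,-3]},{"hand":0.5,"travel":[-16,18,-7],"angular":[-13,1,-4]},{"hand":0.5,"travel":[-19,21.5,-7],"angular":[-16,1.5,-5]},{"hand":0.5,"travel":[-22,25,-6],"angular":[-19,1.5,-6]},{"hand":0.5,"travel":[-25,28.5,-6],"angular":[-22,2,-7]},{"hand":0.5,"travel":[-28,32,-6],"angular":[-25,2,-8]},{"hand":0.5,"travel":[-31,35.5,-6],"angular":[-28,2.5,-9]},{"hand":0.5,"travel":[-34,39,-6],"angular":[-29.9,2.5,-9.2]},{"hand":0.5,"travel":[-36.5,42,-5.7],"angular":[-29.9,2.5,-9.2]},{"hand":0.5,"travel":[-38.6,44.3,-5.7],"angular":[-29.9,2.5,-9.2]},{"hand":0.5,"travel":[-38.6,44.3,-5.7],"angular":[-29.9,2.5,-9.2]},{"hand":0.5,"travel":[-38.6,44.3,-5.7],"angular":[-29.9,2.5,-9.2]}]'
python3 -c "
from h import *
where();goal([0,-67,80]);goal([0,-67,15]);print(ctrl.read_state()['qpos'])"
```

```text
clock: 2.7
eef_pos: [509.6, 79.3, 288.5]
tool_rot: [2.618, -0.001, 1.351]
force: [-1.0, 0.7, -0.0]
width: 42.8
t 2.7 TCP face [-19.7, -30.2, 200.2] F [-1.0, 0.7, -0.0] w 42.8
to [0, -67, 80] travel [-3.68, 1.97, 12.01] angular [-0.0, -0.0, -0.1]
to [0, -67, 15] travel [-3.69, 1.98, 18.51] angular [-0.0, -0.0, -0.1]
[-0.74977737  0.21372591  0.41067296  2.25050712  0.67236716  0.31505405
  0.38068811]
```

```bash
python3 -m creep '[{"hand":0.5,"travel":[-1,0.5,3],"angular":[0,0,0]},{"hand":0.5,"travel":[-2,1,6],"angular":[0,0,0]},{"hand":0.5,"travel":[-3,1.5,9],"angular":[0,0,0]},{"hand":0.5,"travel":[-3.7,2,12],"angular":[0,0,0]},{"hand":0.5,"travel":[-3.7,2,12],"angular":[0,0,0]},{"hand":0.5,"travel":[-3.7,2,12],"angular":[0,0,0]}]'
python3 - <<'E'
from h import *
where();goal([0,-67,15]);print(ctrl.read_state()['qpos'])
ims=[]
for c in("side","top"):
    im=ctrl.get_image(c)
    for t in("cover_grip",):print(c,[(np.round(d["at"],0).tolist(),round(d["confidence"],2)) for d in ctrl.spot_point(c,t)][:2])
    u=proj(im,face([[0,-60,40]]))[0].astype(int);a,b=u-[65,75]
    ims.append(cv2.resize(im["frame"][b:b+150,a:a+130,::-1],None,fx=3,fy=3,interpolation=2))
cv2.imwrite("pics/a.png",np.hstack(ims))
E
```

```text
clock: 3.3
eef_pos: [577.2, 26.4, 192.3]
tool_rot: [2.621, -0.001, 1.352]
force: [-0.1, -1.0, 0.5]
width: 42.5
t 3.3 TCP face [-0.7, -67.3, 78.2] F [-0.1, -1.0, 0.5] w 42.5
to [0, -67, 15] travel [0.03, 0.09, 6.32] angular [-0.2, -0.0, -0.0]
[-0.16225331  0.45160556 -0.08309198  2.23575935  1.6638361   0.25363222
 -0.48133408]
side [([598.0, 22.0, 149.0], 0.67)]
top [([600.0, 20.0, 155.0], 0.59)]
```

View pics/a.png

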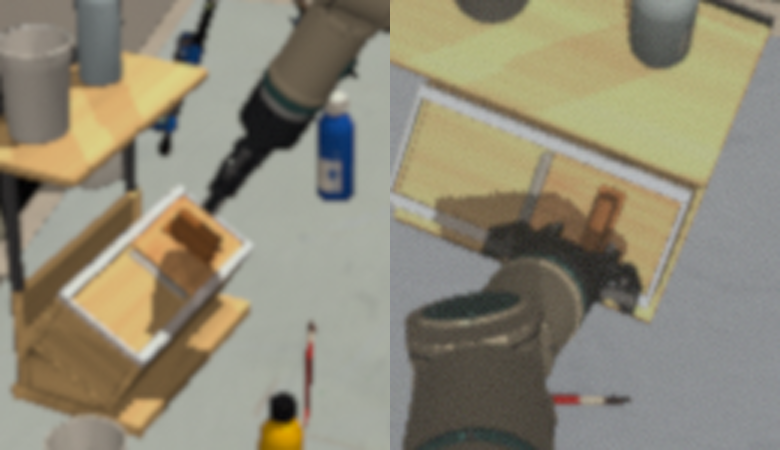

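```bash
python3 -m creep '[{"hand":0.5,"travel":[0,0.1,1.2],"angular":[0,0,0]},{"hand":0.5,"travel":[0,0.1,2.4],"angular":[0,0,0]},{"hand":0.5,"travel":[0,0.1,3.6],"angular":[0,0,0]},{"hand":0.5,"travel":[0,0.1,4.8],"angular":[0,0,0]},{"hand":0.5,"travel":[0,0.1,5.8],"angular":[0,0,0]},{"hand":0.5,"travel":[0,0.1,6.3],"angular":[0,0,0]},{"hand":0.5,"travel":[0,0.1,6.3],"angular":[0,0,0]},{"hand":0.5,"travel":[0,0.1,6.3],"angular":[0,0,0]}]'
python3 -c "
from h import *
where();print(ctrl.read_state()['qpos'])"
```

```text
clock: 4.3
eef_pos: [608.3, 22.1, 141.9]
tool_rot: [2.617, -0.002, 1.354]
force: [-0.9, -0.1, 0.7]
width: 42.6
t 4.3 TCP face [1.2, -64.7, 18.8] F [-0.9, -0.1, 0.7] w 42.6
[-0.05316212  0.5876735  -0.20549705  2.20135273  1.96319539  0.34068894
 -0.74775363]
```

```bash
python3 -m creep '[{"hand":0.5,"travel":[-0.1,-0.1,0.3],"angular":[0,0,0]},{"hand":0.5,"travel":[-0.1,-0.1,0.5],"angular":[0,0,0]},{"hand":0.5,"travel":[-0.1,-0.1,0.5],"angular":[0,0,0]},{"hand":0.2,"travel":[-0.1,-0.1,0.5],"angular":[0,0,0]},{"hand":0,"travel":[-0.1,-0.1,0.5],"angular":[0,0,0]},{"hand":0,"travel":[-0.1,-0.1,0.5],"angular":[0,0,0]},{"hand":0,"travel":[-0.1,-0.1,0.5],"angular":[0,0,0]},{"hand":0,"travel":[-0.1,-0.1,0.5],"angular":[0,0,0]},{"hand":0,"travel":[-0.1,-0.1,0.5],"angular":[0,0,0]}]'
python3 -c "
from h import *
where();print(ctrl.read_state()['qpos'])"
```

```text
clock: 5.2
eef_pos: [609.5, 20.2, 137.2]
tool_rot: [2.617, -0.002, 1.353]
force: [-3.8, -1.3, 5.4]
width: 14.8
t 5.2 TCP face [0.2, -66.4, 14.0] F [-3.8, -1.3, 5.4] w 14.8
[-0.04073209  0.59914511 -0.21804913  2.20151847  1.98513698  0.35214578
 -0.76558764]
```

```bash
python3 -m creep '[{"hand":0,"travel":[0.5,0,0],"angular":[0,0,0]},{"hand":0,"travel":[1.2,0,0],"angular":[0,0,0]},{"hand":0,"travel":[2,0,0],"angular":[0,0,0]},{"hand":0,"travel":[3,0,0],"angular":[0,0,0]},{"hand":0,"travel":[4,0,0],"angular":[0,0,0]},{"hand":0,"travel":[5,0,0],"angular":[0,0,0]},{"hand":0,"travel":[6,0,0],"angular":[0,0,0]},{"hand":0,"travel":[7,0,0],"angular":[0,0,0]},{"hand":0,"travel":[8,0,0],"angular":[0,0,0]},{"hand":0,"travel":[9,0,0],"angular":[0,0,0]},{"hand":0,"travel":[10,0,0],"angular":[0,0,0]},{"hand":0,"travel":[11,0,0],"angular":[0,0,0]},{"hand":0,"travel":[12,0,0],"angular":[0,0,0]},{"hand":0,"travel":[12.7,0,0],"angular":[0,0,0]},{"hand":0,"travel":[13.1,0,0],"angular":[0,0,0]},{"hand":0,"travel":[13.1,0,0],"angular":[0,0,0]},{"hand":0,"travel":[13.1,0,0],"angular":[0,0,0]},{"hand":0,"travel":[13.1,0,0],"angular":[0,0,0]}]'
python3 -c "
from h import *
where();print(ctrl.read_state()['qpos'])"
```

```text
clock: 7.0
eef_pos: [638.6, 145.9, 137.4]
tool_rot: [2.616, 0.001, 1.35]
force: [2.3, -4.3, -2.3]
width: 15.0
t 7.0 TCP face [1.3, 62.7, 13.5] F [2.3, -4.3, -2.3] w 15.0
[-0.3291607   0.64514621 -0.15102419  2.04585678  1.53470489  0.40042993
 -0.52152064]
```

```bash
python3 -m creep '[{"hand":0.5,"travel":[0,0,0],"angular":[0,0,0]},{"hand":0.5,"travel":[0,0,0],"angular":[0,0,0]},{"hand":0.5,"travel":[0,0,0],"angular":[0,0,0]},{"hand":0.5,"travel":[0,0,0],"angular":[0,0,0]},{"hand":0.5,"travel":[0,0,-1.5],"angular":[0,0,0]},{"hand":0.5,"travel":[0,0,-3],"angular":[0,0,0]},{"hand":0.5,"travel":[0,0,-4.5],"angular":[0,0,0]},{"hand":0.3,"travel":[0,0,-6],"angular":[0,0,0]},{"hand":0,"travel":[-2,0,-7],"angular":[0,0,0]},{"hand":0,"travel":[-4,0,-7],"angular":[0,0,0]},{"hand":0,"travel":[-6,0,-7],"angular":[0,0,0]},{"hand":0,"travel":[-8,0,-7],"angular":[0,0,0]},{"hand":0,"travel":[-9.5,0,-7],"angular":[0,0,0]},{"hand":0,"travel":[-9.5,0,-7],"angular":[0,0,0]},{"hand":0,"travel":[-9.5,0,-7],"angular":[0,0,0]}]'
python3 - <<'E'
from h import *
where();goal([0,-37,-30]);print(ctrl.read_state()['qpos'])
ims=[]
for c in("side","top"):
    im=ctrl.get_image(c)
    for t in("cover_grip","toggle_tip"):print(c,t,[(np.round(d["at"],0).tolist(),round(d["confidence"],2)) for d in ctrl.spot_point(c,t)][:2])
    print(face([[0,63,30],[0,-75,-10]]).round(0).tolist())
    u=proj(im,face([[0,-30,20]]))[0].astype(int);a,b=u-[65,75]
    ims.append(cv2.resize(im["frame"][b:b+150,a:a+130,::-1],None,fx=3,fy=3,interpolation=2))
cv2.imwrite("pics/b.png",np.hstack(ims))
E
```

```text
clock: 8.5
eef_pos: [583.7, 61.8, 198.1]
tool_rot: [2.615, -0.0, 1.351]
force: [0.4, 0.4, -0.7]
width: 0.3
t 8.5 TCP face [1.1, -31.3, 83.8] F [0.4, 0.4, -0.7] w 0.3
to [0, -37, -30] travel [-0.56, -0.13, 11.38] angular [0.1, 0.0, -0.1]
[-0.20338954  0.45554764 -0.13728042  2.20085583  1.50967835  0.31833386
 -0.39204325]
side cover_grip [([629.0, 149.0, 152.0], 0.85)]
side toggle_tip [([619.0, 4.0, 116.0], 0.61)]
[[629.0, 148.0, 151.0], [619.0, 9.0, 116.0]]
top cover_grip [([631.0, 148.0, 152.0], 0.79)]
top toggle_tip [([617.0, 7.0, 115.0], 0.53), ([631.0, 147.0, 151.0], 0.45)]
[[629.0, 148.0, 151.0], [619.0, 9.0, 116.0]]
```

View pics/b.png

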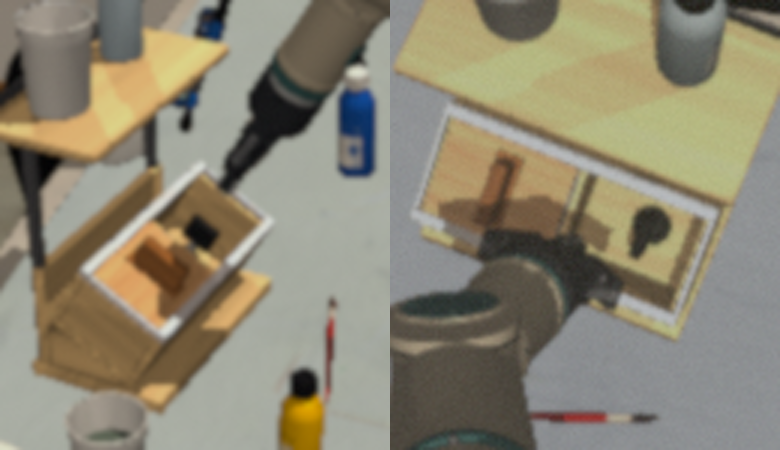

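```bash
python3 -m creep '[{"hand":0,"travel":[-0.3,-0.1,2],"angular":[0,0,0]},{"hand":0,"travel":[-0.5,-0.1,4],"angular":[0,0,0]},{"hand":0,"travel":[-0.5,-0.1,6],"angular":[0,0,0]},{"hand":0,"travel":[-0.5,-0.1,7.5],"angular":[0,0,0]},{"hand":0,"travel":[-0.5,-0.1,9],"angular":[0,0,0]},{"hand":0,"travel":[-0.5,-0.1,10.3],"angular":[0,0,0]},{"hand":0,"travel":[-0.5,-0.1,11.2],"angular":[0,0,0]},{"hand":0,"travel":[-0.5,-0.1,11.2],"angular":[0,0,0]},{"hand":0,"travel":[-0.5,-0.1,11.2],"angular":[0,0,0]},{"hand":0,"travel":[-0.5,-0.1,11.2],"angular":[0,0,0]}]'
python3 -c "
from h import *
where();print(ctrl.read_state()['qpos'])"
```

```text
clock: 9.8
eef_pos: [636.6, 45.3, 101.1]
tool_rot: [2.615, 0.0, 1.352]
force: [0.1, 0.4, -0.5]
width: -0.4
t 9.8 TCP face [0.3, -36.0, -27.8] F [0.1, 0.4, -0.5] w -0.4
[-0.07401345  0.69752488 -0.23810138  2.13987914  2.00757325  0.4073789
 -0.81588745]
```

```bash
python3 -m creep '[{"hand":0,"travel":[-0.6,0,0],"angular":[0,0,0]},{"hand":0,"travel":[-1.2,0,0],"angular":[0,0,0]},{"hand":0,"travel":[-1.8,0,0],"angular":[0,0,0]},{"hand":0,"travel":[-2.4,0,0],"angular":[0,0,0]},{"hand":0,"travel":[-2.9,0,0],"angular":[0,0,0]},{"hand":0,"travel":[-3.3,0,0],"angular":[0,0,0]},{"hand":0,"travel":[-3.3,0,0],"angular":[0,0,0]},{"hand":0,"travel":[-3.3,0,0],"angular":[0,0,0]}]'
python3 -c "
from h import *
where()
s=ctrl.read_state();print(R.from_euler('z',-YAW,degrees=True).apply(s['force']).round(1))"
```

```text
clock: 10.6
eef_pos: [629.5, 13.6, 101.2]
tool_rot: [2.615, -0.001, 1.353]
force: [-0.7, 1.8, 0.5]
width: -0.0
t 10.6 TCP face [0.4, -68.5, -27.7] F [-0.7, 1.8, 0.5] w -0.0
[-1.   1.6  0.5]
```

```bash
python3 -m creep '[{"hand":0,"travel":[-0.4,0,0],"angular":[0,0,0]},{"hand":0,"travel":[-0.8,0,0],"angular":[0,0,0]},{"hand":0,"travel":[-1.1,0,0],"angular":[0,0,0]},{"hand":0,"travel":[-1.3,0,0],"angular":[0,0,0]},{"hand":0,"travel":[-1.3,0,0],"angular":[0,0,0]}]'
python3 - <<'E'
from h import *
where()
s=ctrl.read_state();print(R.from_euler('z',-YAW,degrees=True).apply(s['force']).round(1))
im=ctrl.get_image("side")
print([(np.round(d["at"],0).tolist(),round(d["confidence"],2)) for d in ctrl.spot_point("side","toggle_tip")][:2],face([[0,-75-25,-15]]))
E
```

```text
clock: 11.1
eef_pos: [626.7, 2.1, 101.2]
tool_rot: [2.616, -0.002, 1.355]
force: [2.1, 4.9, -0.5]
width: -0.2
t 11.1 TCP face [0.2, -80.3, -27.6] F [2.1, 4.9, -0.5] w -0.2
[ 0.9  5.3 -0.5]
[([613.0, -20.0, 113.0], 0.52)] [[616.17825866 -15.75289782 112.00961894]]
```

```bash
python3 -m creep '[{"hand":0,"travel":[-0.3,0,0],"angular":[0,0,0]},{"hand":0,"travel":[-0.3,0,0],"angular":[0,0,0]},{"hand":0,"travel":[-0.3,0,0],"angular":[0,0,0]},{"hand":0,"travel":[-0.3,0,0],"angular":[0,0,0]},{"hand":0,"travel":[-0.3,0,0],"angular":[0,0,0]},{"hand":0,"travel":[-0.3,0,0],"angular":[0,0,0]},{"hand":0,"travel":[-0.3,0,0],"angular":[0,0,0]},{"hand":0,"travel":[-0.3,0,0],"angular":[0,0,0]},{"hand":0,"travel":[-0.3,0,0],"angular":[0,0,0]},{"hand":0,"travel":[-0.3,0,0],"angular":[0,0,0]},{"hand":0,"travel":[-0.3,0,0],"angular":[0,0,0]},{"hand":0,"travel":[-0.3,0,0],"angular":[0,0,0]},{"hand":0,"travel":[-0.3,0,0],"angular":[0,0,0]},{"hand":0,"travel":[-0.3,0,0],"angular":[0,0,0]},{"hand":0,"travel":[-0.3,0,0],"angular":[0,0,0]},{"hand":0,"travel":[-0.3,0,0],"angular":[0,0,0]},{"hand":0,"travel":[-0.3,0,0],"angular":[0,0,0]},{"hand":0,"travel":[-0.3,0,0],"angular":[0,0,0]}]'
python3 - <<'E'
from h import *
where()
s=ctrl.read_state();print(R.from_euler('z',-YAW,degrees=True).apply(s['force']).round(1))
ims=[]
for c in("side","top"):
    im=ctrl.get_image(c)
    print([(np.round(d["at"],0).tolist(),round(d["confidence"],2)) for d in ctrl.spot_point(c,"toggle_tip")][:2])
    u=proj(im,face([[0,-30,20]]))[0].astype(int);a,b=u-[65,75]
    ims.append(cv2.resize(im["frame"][b:b+150,a:a+130,::-1],None,fx=3,fy=3,interpolation=2))
cv2.imwrite("pics/c.png",np.hstack(ims))
E
```

```text
clock: 13.0
eef_pos: [626.5, 1.9, 101.3]
tool_rot: [2.616, -0.005, 1.359]
force: [2.3, 6.9, -1.1]
width: 0.3
t 13.0 TCP face [0.1, -80.5, -27.4] F [2.3, 6.9, -1.1] w 0.3
[ 0.8  7.2 -1.1]
[([618.0, -21.0, 113.0], 0.38)]
[([611.0, -20.0, 109.0], 0.36)]
```

View pics/c.png

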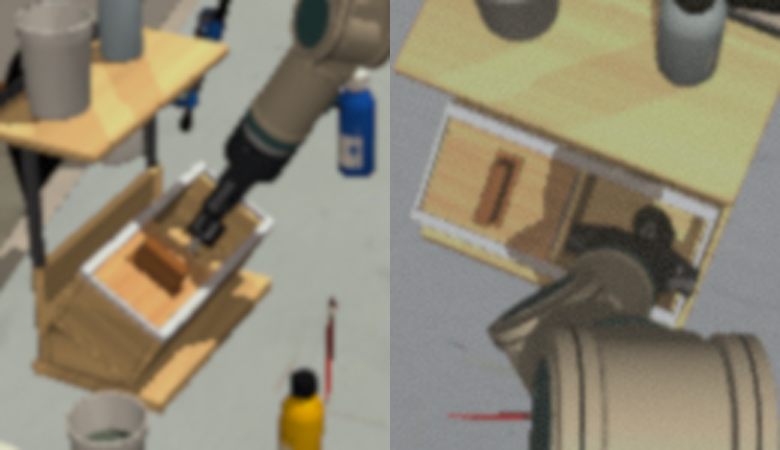

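```bash
python3 -m creep '[{"hand":0,"travel":[0.4,0,0],"angular":[0,0,0]},{"hand":0,"travel":[0.8,0,0],"angular":[0,0,0]},{"hand":0,"travel":[1.2,0,0],"angular":[0,0,0]},{"hand":0,"travel":[1.6,0,0],"angular":[0,0,0]},{"hand":0,"travel":[2.0,0,0],"angular":[0,0,0]},{"hand":0,"travel":[2.5,0,0],"angular":[0,0,0]},{"hand":0,"travel":[3.2,0,0],"angular":[0,0,0]},{"hand":0,"travel":[4,0,0],"angular":[0,0,0]},{"hand":0,"travel":[4.5,0,0],"angular":[0,0,0]},{"hand":0,"travel":[4.5,0,-0.5],"angular":[0,0,0]},{"hand":0,"travel":[4.5,0,-2],"angular":[0,0,0]},{"hand":0,"travel":[4.5,0,-4],"angular":[0,0,0]},{"hand":0,"travel":[4.5,0,-6],"angular":[0,0,0]},{"hand":0,"travel":[4.5,0,-8],"angular":[0,0,0]},{"hand":0,"travel":[4.5,0,-10],"angular":[0,0,0]},{"hand":0,"travel":[4.5,0,-11],"angular":[0,0,0]},{"hand":0,"travel":[4.5,0,-11],"angular":[0,0,0]}]'
python3 - <<'E'
from h import *
where();goal([0,63.3,80]);goal([0,63.3,14])
for c in("side","top"):
    im=ctrl.get_image(c)
    for t in("cover_grip","toggle_tip"):print(c,t,[(np.round(d["at"],0).tolist(),round(d["confidence"],2)) for d in ctrl.spot_point(c,t)][:2])
E
```

```text
clock: 14.9
eef_pos: [581.8, 57.3, 198.4]
tool_rot: [2.614, -0.006, 1.359]
force: [0.4, 1.4, 0.3]
width: -0.1
t 14.9 TCP face [0.5, -36.1, 84.5] F [0.4, 1.4, 0.3] w -0.1
to [0, 63.3, 80] travel [9.94, -0.03, 0.53] angular [0.2, -0.5, 0.1]
to [0, 63.3, 14] travel [9.88, -0.06, 7.13] angular [0.2, -0.5, 0.1]
side cover_grip [([631.0, 147.0, 150.0], 0.87)]
side toggle_tip [([616.0, 4.0, 116.0], 0.61), ([626.0, 147.0, 151.0], 0.41)]
top cover_grip [([633.0, 145.0, 152.0], 0.6), ([455.0, 62.0, -3.0], 0.21)]
top toggle_tip [([615.0, 4.0, 113.0], 0.47)]
```

```bash
python3 -m creep '[{"hand":0.5,"travel":[2,0,0],"angular":[0,-0.2,0]},{"hand":0.5,"travel":[4,0,0],"angular":[0,-0.5,0]},{"hand":0.5,"travel":[6,0,0],"angular":[0,-0.5,0]},{"hand":0.5,"travel":[8,0,0],"angular":[0,-0.5,0]},{"hand":0.5,"travel":[9.9,0,0.5],"angular":[0,-0.5,0]},{"hand":0.5,"travel":[9.9,0,0.5],"angular":[0,-0.5,0]},{"hand":0.5,"travel":[9.9,0,2],"angular":[0,-0.5,0]},{"hand":0.5,"travel":[9.9,-0.1,3.5],"angular":[0,-0.5,0]},{"hand":0.5,"travel":[9.9,-0.1,5],"angular":[0,-0.5,0]},{"hand":0.5,"travel":[9.9,-0.1,6.3],"angular":[0,-0.5,0]},{"hand":0.5,"travel":[9.9,-0.1,7.1],"angular":[0,-0.5,0]},{"hand":0.5,"travel":[9.9,-0.1,7.1],"angular":[0,-0.5,0]},{"hand":0.5,"travel":[9.9,-0.1,7.1],"angular":[0,-0.5,0]},{"hand":0.2,"travel":[9.9,-0.1,7.1],"angular":[0,-0.5,0]},{"hand":0,"travel":[9.9,-0.1,7.1],"angular":[0,-0.5,0]},{"hand":0,"travel":[9.9,-0.1,7.1],"angular":[0,-0.5,0]},{"hand":0,"travel":[9.9,-0.1,7.1],"angular":[0,-0.5,0]},{"hand":0,"travel":[9.9,-0.1,7.1],"angular":[0,-0.5,0]}]'
python3 -c "
from h import *
where();goal([0,-67,14])"
```

```text
clock: 17.0
eef_pos: [636.6, 146.3, 135.0]
tool_rot: [2.616, 0.003, 1.353]
force: [-3.9, 0.3, 6.4]
width: 15.1
t 17.0 TCP face [-1.6, 62.6, 12.5] F [-3.9, 0.3, 6.4] w 15.1
to [0, -67, 14] travel [-12.96, 0.14, -0.12] angular [0.1, 0.1, 0.1]
```

```bash
python3 -m creep '[{"hand":0,"travel":[-0.5,0,-0.1],"angular":[0,0,0]},{"hand":0,"travel":[-1.2,0,-0.1],"angular":[0,0,0]},{"hand":0,"travel":[-2,0,-0.1],"angular":[0,0,0]},{"hand":0,"travel":[-3,0,-0.1],"angular":[0,0,0]},{"hand":0,"travel":[-4,0,-0.1],"angular":[0,0,0]},{"hand":0,"travel":[-5,0,-0.1],"angular":[0,0,0]},{"hand":0,"travel":[-6,0,-0.1],"angular":[0,0,0]},{"hand":0,"travel":[-7,0,-0.1],"angular":[0,0,0]},{"hand":0,"travel":[-8,0,-0.1],"angular":[0,0,0]},{"hand":0,"travel":[-9,0,-0.1],"angular":[0,0,0]},{"hand":0,"travel":[-10,0,-0.1],"angular":[0,0,0]},{"hand":0,"travel":[-11,0,-0.1],"angular":[0,0,0]},{"hand":0,"travel":[-12,0,-0.1],"angular":[0,0,0]},{"hand":0,"travel":[-12.6,0,-0.1],"angular":[0,0,0]},{"hand":0,"travel":[-13,0,-0.1],"angular":[0,0,0]},{"hand":0,"travel":[-13.3,0,-0.1],"angular":[0,0,0]},{"hand":0,"travel":[-13.4,0,-0.1],"angular":[0,0,0]},{"hand":0,"travel":[-13.4,0,-0.1],"angular":[0,0,0]},{"hand":0,"travel":[-13.4,0,-0.1],"angular":[0,0,0]}]'
python3 -c "
from h import *
where()"
```

```text
clock: 18.9
eef_pos: [607.1, 19.5, 135.2]
tool_rot: [2.62, -0.001, 1.358]
force: [7.5, 7.9, -15.3]
width: 15.1
t 18.9 TCP face [-2.7, -67.5, 13.3] F [7.5, 7.9, -15.3] w 15.1
```

```bash
python3 -m creep '[{"hand":0,"travel":[-0.2,0,0.1],"angular":[0,0,0]},{"hand":0,"travel":[-0.4,0,0.1],"angular":[0,0,0]},{"hand":0,"travel":[-0.4,0,0.1],"angular":[0,0,0]},{"hand":0,"travel":[-0.4,0,0.1],"angular":[0,0,0]}]'
python3 -c "
from h import *
where();s=ctrl.read_state();print(R.from_euler('z',-YAW,degrees=True).apply(s['force']).round(1))"
```

```text
clock: 19.3
eef_pos: [607.2, 19.6, 135.0]
tool_rot: [2.62, -0.005, 1.364]
force: [-0.2, 7.9, 0.7]
width: 14.8
t 19.3 TCP face [-2.7, -67.5, 13.2] F [-0.2, 7.9, 0.7] w 14.8
[-1.9  7.7  0.7]
```

```bash
python3 -m creep '[{"hand":0.2,"travel":[0,0,0],"angular":[0,0,0]},{"hand":0.5,"travel":[0,0,0],"angular":[0,0,0]},{"hand":0.5,"travel":[0,0,0],"angular":[0,0,0]},{"hand":0.5,"travel":[0,0,0],"angular":[0,0,0]},{"hand":0.5,"travel":[0,0,0],"angular":[0,0,0]},{"hand":0.5,"travel":[0,0,-1.5],"angular":[0,0,0]},{"hand":0.5,"travel":[0,0,-3],"angular":[0,0,0]},{"hand":0.5,"travel":[0,0,-5],"angular":[0,0,0]},{"hand":0.5,"travel":[0,-0.5,-7],"angular":[0,0,0]},{"hand":0.5,"travel":[1,-1,-9],"angular":[0,0,0]},{"hand":0.5,"travel":[2,-1.5,-11],"angular":[0,0,0]},{"hand":0.5,"travel":[3,-2,-13],"angular":[0,0,0]},{"hand":0.5,"travel":[4,-2,-15],"angular":[0,0,0]},{"hand":0.5,"travel":[4,-2,-15],"angular":[0,0,0]},{"hand":0.5,"travel":[4,-2,-15],"angular":[0,0,0]}]'
python3 - <<'E'
from h import *
where()
ims=[]
for c in("side","top"):
    im=ctrl.get_image(c);f=im["frame"][:,:,::-1].copy()
    for t in("cover_grip","near_cup","tall_bottle","small_bottle","front_brush"):print(c,t,[(np.round(d["at"],0).tolist(),round(d["confidence"],2)) for d in ctrl.spot_point(c,t)][:1])
    u=proj(im,face([[0,-30,20]]))[0].astype(int);a,b=u-[65,75]
    f=cv2.resize(f[b:b+150,a:a+130],None,fx=3,fy=3,interpolation=2)
    p=(proj(im,face([[-53,-130,6],[-53,-4,6],[53,-4,6],[53,-130,6]]))-[a,b])*3
    cv2.polylines(f,[p.astype(np.int32)],True,(0,0,255),1)
    ims.append(f)
cv2.imwrite("pics/d.png",np.hstack(ims))
E
```

```text
clock: 20.8
eef_pos: [525.3, 76.5, 255.5]
tool_rot: [2.619, -0.005, 1.363]
force: [-0.5, 0.3, -0.0]
width: 42.9
t 20.8 TCP face [-22.3, -29.5, 163.6] F [-0.5, 0.3, -0.0] w 42.9
side cover_grip [([600.0, 23.0, 153.0], 0.85)]
side near_cup [([623.0, 371.0, 2.0], 0.94)]
side tall_bottle [([506.0, -368.0, 4.0], 0.92)]
side small_bottle [([446.0, 296.0, 0.0], 0.75)]
side front_brush [([457.0, 64.0, -4.0], 0.66)]
top cover_grip [([602.0, 24.0, 152.0], 0.72)]
top near_cup [([626.0, 372.0, -3.0], 0.73)]
top tall_bottle [([504.0, -367.0, 2.0], 0.76)]
top small_bottle [([445.0, 296.0, 2.0], 0.61)]
top front_brush [([458.0, 65.0, -1.0], 0.45)]
```

View pics/d.png

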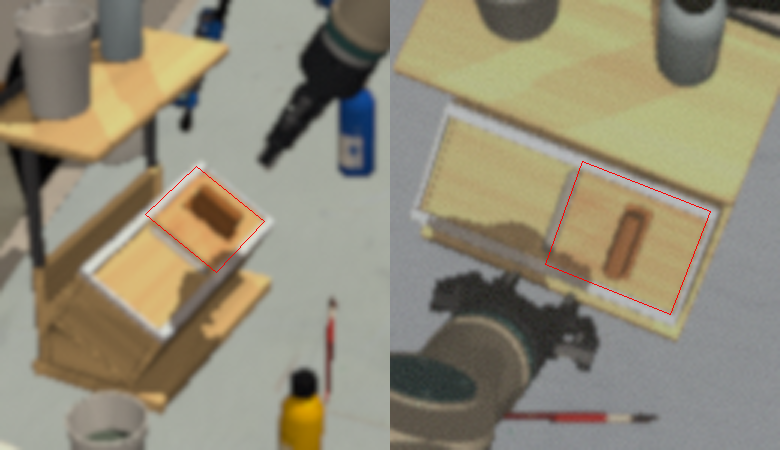

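```bash
python3 -c "
from h import *
ctrl.finish_job();where()"
```

```text
the job is handed in; nothing more can be done
the job is handed in; nothing more can be done
```

The job is done and handed in at about 21 s of the 56 s allowed; the hand-in reports no verdict.

- **Opening:** I slid the cover open by its bar handle. The hand travelled 129 mm, and both cameras then placed the handle where the fully open cover should have it.
- **Switch:** I pushed the paddle to its stop on the -y side. The contact force there was about 5–7 N and the paddle went no further. I held it for about 2 s and then backed off slowly. Both cameras then placed the paddle tip within 5 mm of its centred reading from before the push, so it was centred as far as they could tell.
- **Shutting:** I slid the cover back 130 mm until it stopped. A further push of 7.7 N moved it no more, and the hand ended 1 mm past where it first gripped the handle. I then let go and backed well clear.

In the last pictures the cover lies on its shut outline. The cup, bottles and brush read within 5 mm of their starting places, and the force on the tool was about zero.

- **Cover within 4 mm:** this rests on the arm's position and the push against the stop. The cameras are only good to about 4 mm, and the top camera's first handle reading was 9 mm off its last one in y.
- **Switch under the shut cover:** it could not be seen at the end, so its being centred rests on the check made before shutting.

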